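Hang the caddy on the rack rail and close the keeper

ROBOT

A 6-joint arm with a two-finger parallel gripper is mounted at the origin on the work surface. World frame = base frame: x ahead of the robot, y to its left, z up, the work surface at z = 0. Lengths are in mm, angles in rad, forces in N, time in s.
With the tool pointing down it reaches from about 300 to 950 mm from the base axis. Payload 3.1 kg.
Tool frame: the origin (TCP) lies at the very end of the fingers, on their centre line; the grasp point (between the pads) lies 19 mm behind it; z points along the fingers, y is the line along which they close (so a half turn about z gives the same grasp; the last joint's range is limited). The gripper opens to 85 mm and grips with 20 to 120 N. Pads are 22 mm wide; open, the fingers measure 114 mm over their backs; the gripper's body (76 mm by 85 mm) begins 54 mm behind the grasp point. The pads swing forward as they close: fully open they stand 13 mm farther back than shut.
Start: joints at [1.168, 0.308, 1.634, -0, 1.2, -0.07], TCP at [204.208, 590.704, 231.272] pointing down, gripper open.
Joint ranges: [-3.06, 3.06], [-0.79, 1.96], [0.05, 2.63], [-1.19, 4.34], [0.05, 2.64], [-2.94, 2.94]. Speed limits (rad/s): [2.79, 2.79, 3.14, 3.14, 3.14, 3.14].

INTERFACE

Orientations are given as a rotation vector (axis times angle).
In Python, from plant import robot gives the robot as it stands. Calls block until the motion is done:
- robot.goto(position, orientation): joint-space move of the TCP to a pose.
- robot.move_linear(position, frame=None, feed=150): straight line of the TCP; frame=None keeps the orientation; feed is the mean speed in mm/s.
- robot.movej(angles): joint-space move.
- robot.grip(opening, effort=None): opening from 0.0 (shut) to 1.0 (fully open); effort is the grip in N (None keeps the last); returns when the fingers have stopped.
- robot.sleep(seconds).
- robot.solve_ik(position, orientation): joint angles nearest the present ones, or None.
- robot.grab_frame(name): name is "scene" or "top"; returns a dict with "img" (420x560x3 uint8, blue, green, red), "camera_matrix" (3x3 intrinsics, pixels), "k1" (the pictures are not rectified: a ray, as slopes to the right and down, at radius r is drawn at 1 + k1 r^2 times it, then the intrinsics apply), "pose" (4x4, takes a point from camera to world coordinates). Camera axes: x right, y up, looking along -z (the intrinsics and any distortion apply to the point x, -y, -z); pixel columns grow to the right and rows downward; lengths in mm; the calibration is good to about 2 mm. A picture is of the moment at which its call begins. There is no depth.
A pose or a line that the arm cannot do raises robot.IKError and nothing moves.
- robot.job_done(): hands the job in; it is judged then, once.
Readings, each from a call of its own:
- robot.current_t(): time.
- robot.current_joint_pos(): joint angles.
- robot.current_qd(): joint speeds.
- robot.current_effort(): joint torques, N m.
- robot.current_eef_pos(): TCP position.
- robot.current_eef_rot(): TCP orientation.
- robot.current_force(): force on the tool from outside, world axes, zero at the start.
- robot.current_ft_torque(): the same for the moment, N m.
- robot.current_gripper_width(): opening from 0.0 (shut) to 1.0 (fully open).
- robot.current_finger_force(): force on a finger pad.
Only numpy, scipy, OpenCV 4.12 (cv2) and the standard library are available. Lean on these libraries where they do the work, as an engineer would, in place of code of your own. Each camera call takes 0.05 s, during which the arm holds its last target. There are 200 camera calls.

TASK

Hook the steel hanging caddy onto the rack's rail at the open end, where no wire shelf is above it, then slide it along under the shelf until its hook is directly below the upright fin of the wooden marker. Then swing the raised keeper bar all the way down over the rail so the caddy cannot come off, and leave the caddy hanging still; do not tip the caddy over or disturb the other things on the table.

Things in the scene. Friction and masses are not known exactly. Their poses are not given: they have to be found in the camera images.
- rack: Steel rack fixed to the table. Origin on the table below the rail's middle; x away from the robot, y along the rail to the left. Rail 12 mm diameter, centre 240 mm up, y -270 to 250 mm, with 16 mm end posts at those ends. Rear posts x=140, y=-70 and 250. A ladle hangs fixed at y=215 (25 mm either side).
- rail_mid (a point): Middle of the rail's centre line, 240 mm above the rack's origin; axes as the rack's.
- open_end (a point): Middle of the rail's open loading end, on the rail's centre line at y=-140 mm in the rack's frame. The open end runs from y=-255 to -75 mm: nothing is above the rail there but the raised keeper.
- shelf_corner (a point): Front right corner of the wire shelf: x=-18, y=-70, z=266 mm in the rack's frame. Shelf to x=140, y=250: 8 mm wires, undersides 262, tops 270 mm up, so there the hook cannot be lifted off and an upright gripper does not fit at the caddy's grip: lean the tool about 40 degrees, its body back towards the robot. Tins and, at y=200, a jar (390 mm up) on it, x over 50.
- caddy: Loose caddy (0.2 to 0.35 kg) standing upright: open steel tub x -21 to 35, y -40 to 40, 55 mm high, a steel stem at x -21 to -16 up to 155 mm, a hook on top, a wooden grip. Origin on its underside below the hook's middle. To hang, its x lies along the rack's x, grip on the robot's side; its centre of mass is nearly below the hook, so it hangs almost upright.
- caddy_grip (a point): Middle of the caddy's wooden grip, x=-33, y=0, z=96 mm in the caddy's frame, axes as the caddy's. The grip is on the stem's -x side: x -45 to -21, y -12 to 12, z 70 to 120 mm: pinch it across y.
- caddy_hook (a point): Middle of the hook bar's underside, x=0, y=0, z=150 mm in the caddy's frame; it rests on the rail's top, 6 mm above the rail's centre. Flat bar 5 mm thick, 16 mm wide in y, from the stem over to x=21; its tip at x 16 to 21 reaches down to z=128. So 32 mm wide inside, open downwards, tip on the +x side.
- marker: Dark wooden marker fixed on top of the wire shelf above the rail: base 36 x 44 x 6 mm, upright fin 8 mm thick (in y), 34 mm long, top 66 mm above the base's underside. Origin at the centre of the underside, 270 mm above the table; axes as the rack's. The fin's plane marks where along the rail (y) the middle of the hook must be.
- keeper (a joint): Angle of the keeper bar in rad: 0 fully down (at its stop), lying over the rail in the open end; 1.57 straight up. Starts at 1.2 to 1.55. Its hinge is stiff, 0.09 N m (1 to 2 N at the bar), so it stays where left. It can be pushed over from its outer (-y) side and down with shut fingers.
- keeper_hinge (a point): Hinge of the keeper: x=0, y=-260, z=253 mm in the rack's frame, axis along the rack's x. The keeper is a steel bar 140 mm long, 12 mm wide (x), 10 mm thick; down, it points from the hinge to the rack's +y, its top 258 mm above the table.
- keeper_tip (a point): Free end of the keeper bar, 140 mm from the hinge.
- tub: Bystander: plain open steel box 70 x 90 x 60 mm without hook or grip. Origin at the centre of the underside.
- bowl: Bystander: white bowl, 116 mm across, 55 mm high. Origin at the centre of the underside.
- jar: Bystander: amber jar, 68 mm across, 80 mm high. Origin at the centre of the underside.
- oil: Bystander: green oil bottle, 68 mm across, 220 mm high. Origin at the centre of the underside.
- can: Bystander: steel can, 72 mm across, 110 mm high. Origin at the centre of the underside.
- punnet: Bystander: open cardboard punnet 110 x 130 x 45 mm, standing under the shelf behind the rail. Origin at the centre of the underside.
- spoon: Bystander: wooden spoon 200 mm long lying along its x. Origin at the middle, on the table.

How it is judged:
By the outcome, as a careful person would: the job done as asked, in the order asked, and still so for the second after the job is handed in, with the robot touching nothing.
It also fails if it takes over 58 s, if anything falls off the work surface, if the arm or the gripper's body presses on something with over 40 N, if the wrist force passes 120 N, or if a joint passes its speed limit or range.

## Working session

There is one attempt and no reset: what is moved stays moved. The work goes in short steps, each a Python script; the robot and the scene stay as the last script left them, time stands still between calls to the robot, and variables do not carry over. Pictures are saved under pics/ and viewed, at most 13 in all, crops included, and the job is handed in when it is done.

```bash
ls; mkdir -p pics
python3 - <<'E'
from plant import robot
import cv2,numpy as np
for n in("scene","top"):
    f=robot.grab_frame(n); cv2.imwrite(f"pics/{n}0.png",cv2.resize(f["img"],None,fx=1.4,fy=1.4,interpolation=cv2.INTER_CUBIC))
    print(n,f["camera_matrix"].round(1).tolist(),f["k1"],f["pose"].round(3).tolist())
print(robot.current_t())
E
```

```text
pics
scene [[411.4, 0.0, 273.8], [0.0, 411.4, 208.9], [0.0, 0.0, 1.0]] -0.11375128593299726 [[-0.796, -0.513, 0.321, 872.903], [0.605, -0.66, 0.445, 464.806], [-0.016, 0.548, 0.836, 1053.733], [0.0, 0.0, 0.0, 1.0]]
top [[486.5, 0.0, 282.0], [0.0, 486.5, 214.4], [0.0, 0.0, 1.0]] 0.006513447182487282 [[-0.009, 0.997, -0.075, 445.094], [-1.0, -0.008, 0.007, 11.683], [0.007, 0.075, 0.997, 1438.931], [0.0, 0.0, 0.0, 1.0]]
0.1
```

View pics/scene0.png

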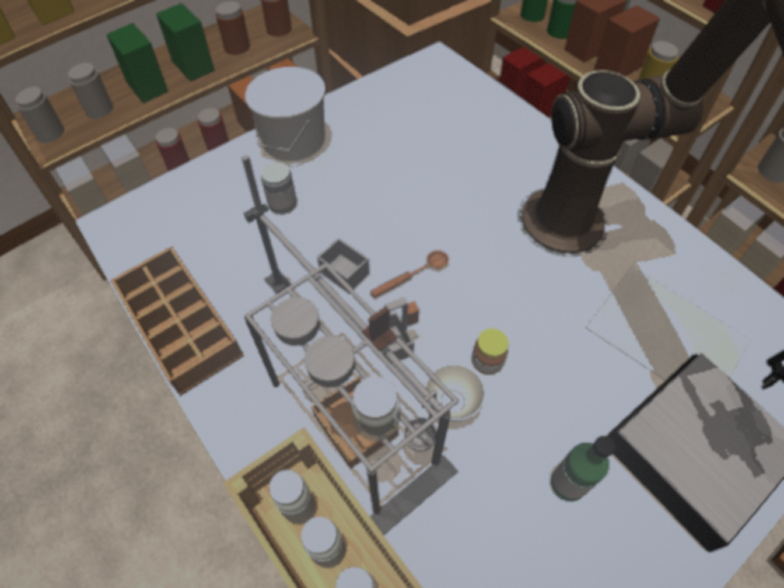

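View pics/top0.png

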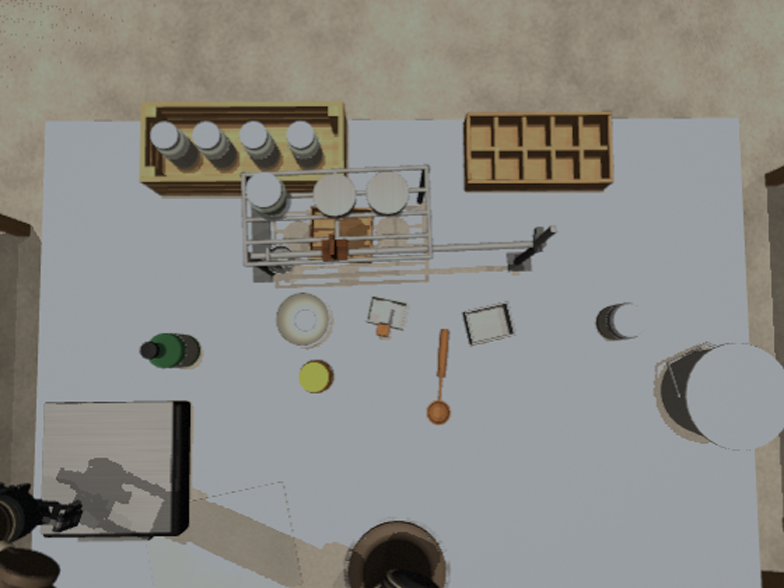

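The scene view shows the rack centred near (350,380), the caddy near (400,325) and the keeper raised near (250,180). In the top view the rail runs from (245,255) to (535,245), the caddy is at (387,312), and the marker fin is near (335,247). I'll zoom in on both.

Run:
```python
from plant import robot
import cv2,numpy as np
def g(n,x0,y0,w,h,s):
    im=np.mean([robot.grab_frame(n)["img"] for _ in range(3)],0).astype(np.uint8)
    c=cv2.resize(im[y0:y0+h,x0:x0+w],None,fx=s,fy=s,interpolation=cv2.INTER_CUBIC)
    for k in range(0,w,20): cv2.putText(c,str(x0+k),(int(k*s),10),0,.35,(0,0,255),1); cv2.line(c,(int(k*s),12),(int(k*s),18),(0,0,255),1)
    for k in range(0,h,20): cv2.putText(c,str(y0+k),(0,int(k*s)+4),0,.35,(0,0,255),1)
    cv2.imwrite(f"pics/{n}1.png",c)
g("top",165,115,240,140,3.3); g("scene",165,105,180,250,2.4)
```

```text
(no output)
```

View pics/top1.png

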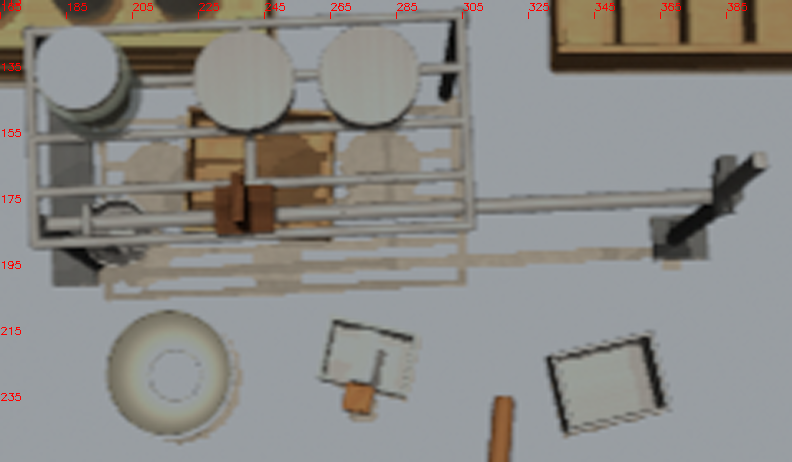

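View pics/scene1.png

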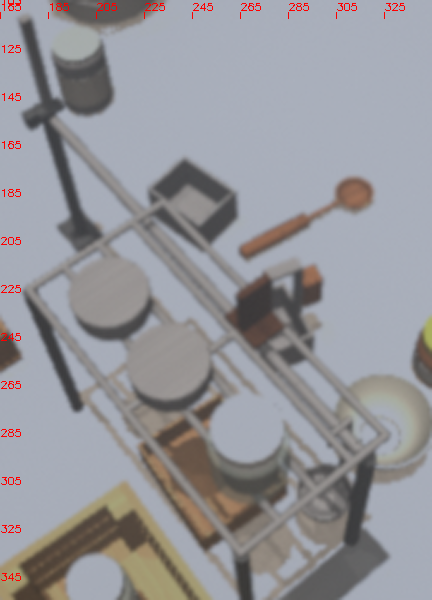

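Zoomed: shelf corners, the rail's right end, the marker base (216–275, 185–234 in the top crop) and fin, and the caddy tub with its orange grip (358,398 top; 312,284 scene) are all clear. The caddy's hook points away from the robot with a yaw of about -14°. I'll fit poses to these points in both views and overlay them.

```bash
cat > H.py <<'E'
import numpy as np,cv2
from scipy.optimize import least_squares
from scipy.spatial.transform import Rotation as R
from plant import robot
def proj(f,P):
    T=np.linalg.inv(f["pose"]); p=np.atleast_2d(P)@T[:3,:3].T+T[:3,3]
    s=np.c_[p[:,0],-p[:,1]]/-p[:,2:3]; s=s*(1+f["k1"]*(s**2).sum(1,keepdims=True))
    K=f["camera_matrix"]; return s*[K[0,0],K[1,1]]+K[:2,2]
def W(p,L):  # p=x,y,z,yaw
    c,s=np.cos(p[3]),np.sin(p[3]); return np.atleast_2d(L)@np.array([[c,s,0],[-s,c,0],[0,0,1]])+p[:3]
def box(x,y,z):
    c=np.array([[a,b,d] for a in x for b in y for d in z],float)
    return [(c[i],c[j]) for i in range(8) for j in range(i) if (c[i]!=c[j]).sum()==1]
CADDY=box((-21,35),(-40,40),(0,55))+box((-21,-16),(-8,8),(55,155))+box((-16,21),(-8,8),(150,155))+box((-45,-21),(-12,12),(70,120))
RACK=[(np.array(a,float),np.array(b,float)) for a,b in [((-18,-70,266),(-18,250,266)),((140,-70,266),(140,250,266)),((-18,-70,266),(140,-70,266)),((-18,250,266),(140,250,266)),((0,-270,240),(0,250,240)),((0,-270,0),(0,-270,240))]]
MARK=box((-18,18),(-22,22),(0,6))+box((-17,17),(-4,4),(6,66))
def draw(f,objs,x0,y0,w,h,s,name):
    c=cv2.resize(f["img"][y0:y0+h,x0:x0+w],None,fx=s,fy=s,interpolation=cv2.INTER_CUBIC)
    for p,edges,col in objs:
        for e in edges:
            q=((proj(f,W(p,np.array(e)))-[x0,y0]+.5)*s-.5).round().astype(int)
            cv2.line(c,q[0].tolist(),q[1].tolist(),col,1,cv2.LINE_AA)
    return c
E
cat > fit.py <<'E'
from H import *
ft,fs=robot.grab_frame("top"),robot.grab_frame("scene")
top=lambda a:(np.array(a,float)+.5)/3.3-.5+[165,115]
sc=lambda a:(np.array(a,float)+.5)/2.4-.5+[165,105]
def fit(obs,p0,free,name):
    def full(q): p=np.array(p0,float); p[free]=q; return p
    def res(q): return np.concatenate([(proj(f,W(full(q),L))-px).ravel() for f,L,px in obs])
    r=least_squares(res,np.array(p0,float)[free],loss="soft_l1"); p=full(r.x)
    print(name,p.round(3).tolist()); print(res(r.x).reshape(-1,2).round(1).tolist()); return p
C=[(-18,-70,266),(-18,250,266),(140,-70,266),(140,250,266)]
r=fit([(ft,C,top([(468,225),(36,243),(463,15),(30,33)])),(fs,C,sc([(165,203),(382,437),(30,290),(240,550)])),
  (ft,[(0,-265,240)],top([(712,196)]))],[600,0,0,0],[0,1,2,3],"rack")
m=fit([(ft,[(18,22,0),(18,-22,0),(-18,-22,0),(-18,22,0)],top([(216,187),(274,185),(274,232),(216,235)])),
  (fs,[(17,0,66),(-17,0,66)],sc([(238,303),(270,275)]))],[600,50,270,r[3]],[0,1,2],"marker")
c=fit([(ft,[(35,40,55),(-21,40,55)],top([(335,320),(321,378)])),
  (ft,[(-33,0,120)],top([(358,396)])),(fs,[(-33,0,96)],sc([(312,284)]))],[450,0,0,-.25],[0,1,2,3],"caddy")
for n,a in(("rack",r),("marker",m),("caddy",c)): np.save(n,a)
o=[(r,RACK,(0,0,255)),(m,MARK,(0,255,0)),(c,CADDY,(255,0,0))]
a=draw(ft,o,165,115,225,140,3,"");b=draw(fs,o,165,105,180,240,2.4,"")
b2=draw(fs,o,255,205,52,60,5,"")
cv2.imwrite("pics/o1.png",cv2.resize(a,(675,420))); 
canvas=np.zeros((576,700,3),np.uint8); canvas[:576,:432]=b; canvas[:300,440:700]=b2; cv2.imwrite("pics/o2.png",canvas)
E
python3 fit.py
```

```text
rack [626.328, 11.492, -3.636, 0.031]
[[0.8, -0.0], [0.2, -0.5], [-0.5, -0.0], [0.5, -0.7], [0.3, 0.1], [1.5, -0.1], [0.2, 0.0], [0.3, 1.1], [3.9, 0.1]]
marker [623.266, 107.249, 262.7, 0.031]
[[-0.4, -0.2], [0.1, -0.3], [0.6, 0.1], [0.1, -0.1], [0.5, -1.2], [0.0, 1.4]]
caddy [518.189, 16.933, -4.332, -19.097]
[[-0.1, -1.4], [-0.5, 0.1], [0.6, 1.3], [-0.1, 0.1]]
```

View pics/o1.png

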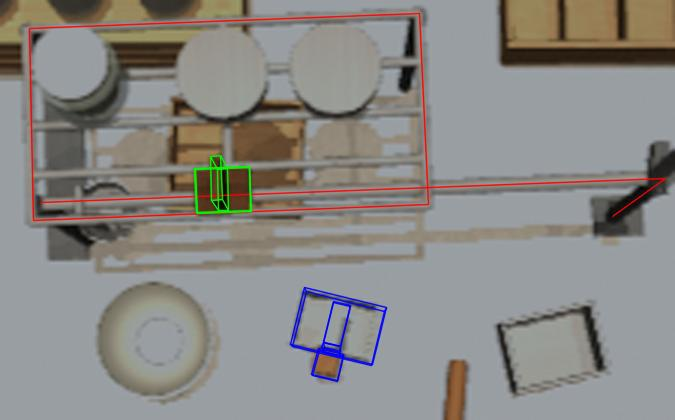

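View pics/o2.png

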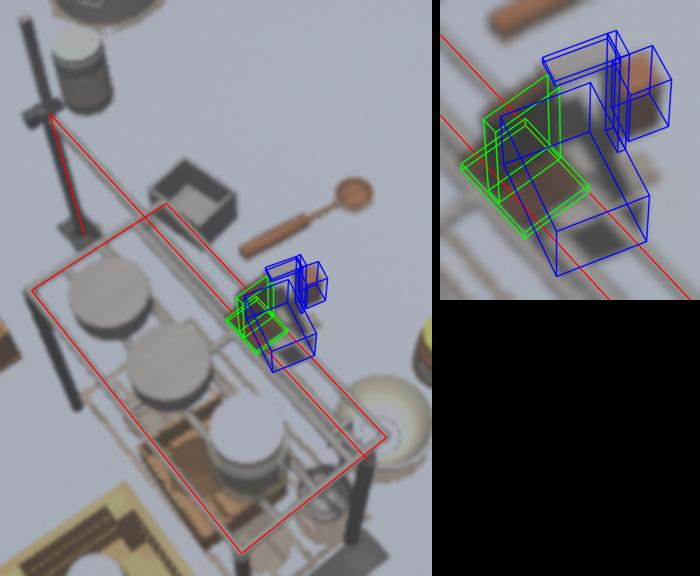

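The overlays line up with the rack, marker and caddy to about 1 px. The marker comes out at rack x≈0, y≈96, as it should. I'll refit with table heights fixed, then check reachability of the whole plan before moving.

```bash
sed -i 's/\[600,0,0,0\],\[0,1,2,3\]/[600,0,0,0],[0,1,3]/; s/\[600,50,270,r\[3\]\],\[0,1,2\]/[600,50,270,r[3]],[0,1]/; s/-.25\],\[0,1,2,3\]/-.25],[0,1,3]/; s/p=full(r.x)$/p=full(r.x); p[3]=(p[3]+np.pi)%(2*np.pi)-np.pi/' fit.py
python3 fit.py
cat >> H.py <<'E'
LEAN=np.deg2rad(42)
def tool(yaw,sgn=1,lean=LEAN):
    z=np.array([np.sin(lean),0,-np.cos(lean)]); y=np.array([0,sgn,0.]); M=np.c_[np.cross(y,z),y,z]
    return (R.from_euler("z",yaw)*R.from_matrix(M)).as_rotvec()
def tcp(p,back=0,lean=LEAN):  # caddy pose x,y,z,yaw -> TCP with the grasp point on the grip's middle
    return W(p,np.array([-33,0,96])+(19-back)*np.array([np.sin(lean),0,-np.cos(lean)]))[0]
def hang(rk,y,up=0,x=0): return np.r_[W(rk,[x,y,96+up])[0],rk[3]]   # caddy pose with hook on rail
E
python3 - <<'E'
from H import *
r,m,c=[np.load(n+".npy") for n in("rack","marker","caddy")]
my=W([0,0,0,-r[3]],m[:3]-r[:3])[0]; print("marker in rack",my.round(1),"grip",W(c,[-33,0,96]).round(1))
for s in(1,-1):
  for p,b in((c,90),(c,0),(hang(r,-140,40),0),(hang(r,-140),0),(hang(r,my[1]),0),(hang(r,my[1]),120)):
    q=robot.solve_ik(tcp(p,b),tool(p[3],s)); print(s,tcp(p,b).round(),None if q is None else np.round(q,2))
  for y,z in((-350,360),(-175,258)):
    q=robot.solve_ik(W(r,[0,y,z])[0],tool(r[3]+np.pi/2*0,s,0)); print("k",None if q is None else np.round(q,2))
E
```

```text
rack [626.259, 12.159, 0.0, 0.03]
[[0.6, -0.2], [-0.4, -0.7], [-0.6, -0.4], [0.0, -1.2], [0.3, -0.6], [1.8, -0.5], [0.1, -0.7], [0.4, 0.9], [4.0, -0.0]]
marker [622.914, 107.384, 270.0, 0.03]
[[-0.7, -0.5], [-0.2, -0.6], [0.3, -0.1], [-0.3, -0.4], [0.5, -3.1], [0.2, -0.5]]
caddy [518.521, 17.297, 0.0, -0.252]
[[-0.2, -1.6], [-0.7, -0.2], [0.4, 1.1], [-0.0, -0.5]]
marker in rack [ -0.5  95.3 270. ] grip [[486.6  25.5  96. ]]
1 [441.  37. 149.] None
1 [499.  22.  82.] [0.11 0.14 2.48 4.09 0.29 0.92]
1 [ 610. -128.  218.] [-0.43  0.03  2.17  0.89  0.39 -2.77]
1 [ 610. -128.  178.] None
1 [603. 107. 178.] [ 0.14  0.08  2.23 -0.64  0.13 -0.85]
1 [523. 104. 267.] [ 0.17 -0.27  2.32 -0.26  0.37 -1.22]
k [-0.55  0.42  1.23 -0.    1.49 -2.15]
k [-0.32  0.34  1.54 -0.    1.26 -1.92]
-1 [441.  37. 149.] None
-1 [499.  22.  82.] [ 0.11  0.14  2.48  4.09  0.29 -2.22]
-1 [ 610. -128.  218.] [-0.43  0.03  2.17  0.89  0.39  0.37]
-1 [ 610. -128.  178.] [-0.43  0.11  2.2   1.1   0.34  0.14]
-1 [603. 107. 178.] [ 0.14  0.08  2.23 -0.64  0.13  2.29]
-1 [523. 104. 267.] [ 0.17 -0.27  2.32 -0.26  0.37  1.92]
k [-0.55  0.42  1.23 -0.    1.49  0.99]
k [-0.32  0.34  1.54 -0.    1.26  1.22]
```

Run:
```python
from H import *
r,m,c=[np.load(n+".npy") for n in("rack","marker","caddy")]
up=c+[0,0,80,0]
for L in(30,34,38,46,50,55,60,65):
  l=np.deg2rad(L); print("LEAN",L)
  for s in(1,-1):
    o=[]
    for p,b in((up,0),(c,0),(hang(r,-140,45,-90),0),(hang(r,-140,45),0),(hang(r,-140),0),(hang(r,-20),0),(hang(r,95),0),(hang(r,95),90)):
      q=robot.solve_ik(tcp(p,b,l),tool(p[3],s,l)); o.append("None" if q is None else "%.1f/%.2f/%.1f"%tuple(q[3:]))
    print(s,*o)
```

```text
LEAN 30
1 -0.4/0.41/-0.9 -0.8/0.22/-0.5 0.4/0.62/-2.4 0.4/0.58/-2.2 0.4/0.49/-2.3 0.2/0.42/-1.9 -0.1/0.41/-1.4 -0.1/0.59/-1.4
-1 -0.4/0.41/2.2 -0.8/0.22/2.6 0.4/0.62/0.8 0.4/0.58/0.9 0.4/0.49/0.8 0.2/0.42/1.3 -0.1/0.41/1.8 -0.1/0.59/1.7
LEAN 34
1 -0.6/0.34/-0.8 None 0.6/0.56/-2.5 0.5/0.51/-2.4 0.6/0.42/-2.5 0.3/0.33/-2.0 -0.2/0.32/-1.3 -0.1/0.50/-1.4
-1 -0.6/0.34/2.4 None 0.6/0.56/0.6 0.5/0.51/0.8 0.6/0.42/0.7 0.3/0.33/1.2 -0.2/0.32/1.8 -0.1/0.50/1.8
LEAN 38
1 -0.8/0.28/-0.5 None 0.7/0.52/-2.7 0.7/0.45/-2.5 0.8/0.37/-2.7 0.5/0.24/-2.2 -0.3/0.22/-1.2 -0.2/0.40/-1.3
-1 -0.8/0.28/2.7 None 0.7/0.52/0.5 0.7/0.45/0.6 0.8/0.37/0.4 0.5/0.24/1.0 -0.3/0.22/2.0 -0.2/0.40/1.9
LEAN 46
1 None 3.9/0.40/1.1 None None None None None -0.5/0.20/-1.0
-1 None 3.9/0.40/-2.0 1.1/0.47/0.1 1.1/0.37/0.1 1.4/0.34/-0.2 1.6/0.13/-0.2 None -0.5/0.20/2.2
LEAN 50
1 4.3/0.33/0.7 3.8/0.52/1.3 None None 1.7/0.37/2.7 2.2/0.19/2.3 3.8/0.15/1.0 -1.1/0.13/-0.4
-1 4.3/0.33/-2.4 3.8/0.52/-1.9 1.3/0.48/-0.2 1.4/0.38/-0.2 1.7/0.37/-0.5 2.2/0.19/-0.8 3.8/0.15/-2.1 -1.1/0.13/2.8
LEAN 55
1 4.0/0.45/1.0 3.7/0.68/1.4 1.6/0.53/2.7 1.7/0.42/2.6 2.0/0.46/2.4 2.6/0.31/2.0 3.5/0.29/1.3 4.1/0.16/0.7
-1 4.0/0.45/-2.2 3.7/0.68/-1.8 1.6/0.53/-0.5 1.7/0.42/-0.5 2.0/0.46/-0.8 2.6/0.31/-1.1 3.5/0.29/-1.9 4.1/0.16/-2.4
LEAN 60
1 3.9/0.59/1.2 3.7/0.85/1.4 1.8/0.61/2.5 2.0/0.50/2.4 2.2/0.57/2.2 2.7/0.46/1.8 3.4/0.44/1.4 3.6/0.31/1.2
-1 3.9/0.59/-2.0 3.7/0.85/-1.7 1.8/0.61/-0.7 2.0/0.50/-0.8 2.2/0.57/-1.0 2.7/0.46/-1.3 3.4/0.44/-1.8 3.6/0.31/-2.0
LEAN 65
1 3.8/0.76/1.3 3.6/1.02/1.5 2.0/0.71/2.3 2.2/0.62/2.2 2.3/0.70/2.0 2.8/0.62/1.8 3.4/0.60/1.4 3.5/0.49/1.3
-1 3.8/0.76/-1.9 3.6/1.02/-1.6 2.0/0.71/-0.9 2.2/0.62/-1.0 2.3/0.70/-1.1 2.8/0.62/-1.4 3.4/0.60/-1.7 3.5/0.49/-1.8
```

Lean 60° gives one continuous wrist branch with good clearance under the shelf, so I'm using that. Next: grasp and lift.

```bash
sed -i 's/^LEAN=.*/LEAN=np.deg2rad(60)/; s/sgn=1,lean/sgn=-1,lean/' H.py
cat > g.py <<'E'
from H import *
c=np.load("caddy.npy"); o=tool(c[3])
q1=None
for h in(170,140,110,80):
    q1=robot.solve_ik(tcp(c+[0,0,h,0]),o)
    if q1 is not None and q1[3]>2: break
print(h,np.round(q1,2))
p=np.array(robot.current_eef_pos()); robot.move_linear(p+[0,0,170],feed=250)
robot.movej(q1); print(robot.current_t(),np.round(robot.current_eef_pos()))
robot.move_linear(tcp(c+[0,0,30,0]),feed=120); robot.move_linear(tcp(c),feed=60)
print(robot.current_t(),np.round(robot.current_force(),1))
robot.grip(0,70); print("w",robot.current_gripper_width(),robot.current_finger_force(),np.round(robot.current_force(),1))
f0=np.array(robot.current_force())
robot.move_linear(tcp(c+[0,0,50,0]),feed=60); robot.sleep(.3)
print(robot.current_t(),np.round(robot.current_force()-f0,1),np.round(robot.current_ft_torque(),2),robot.current_gripper_width())
a,b=robot.grab_frame("top"),robot.grab_frame("scene"); n=[(c+[0,0,50,0],CADDY,(255,0,0))]
x=cv2.resize(draw(a,n,230,180,90,90,4,""),(360,360)); y=draw(b,n,250,170,90,90,4,"")
cv2.imwrite("pics/g1.png",np.hstack([x,y]))
E
python3 g.py
```

```text
140 [ 0.19 -0.19  2.56  4.2   0.44 -2.35]
4.925 [503.  22. 227.]
6.6417 [0.3 0.4 0.6]
w 0.26872861064807846 69.83283877372742 [-0.   1.8  1.8]
8.5167 [ 0.5 -3.  -5.1] [0.19 0.84 0.01] 0.26818710679134694
```

View pics/g1.png

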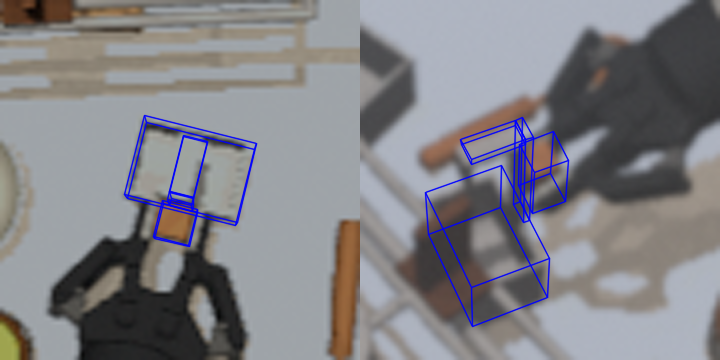

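The overlay at +50 mm matches the lifted caddy in both views, so the grasp is sound. The grip is at about (175,222) in the top crop, between the fingers. Next: load at the open end.

```bash
cat > l.py <<'E'
from H import *
r,c=np.load("rack.npy"),np.load("caddy.npy"); o=tool(r[3])
robot.move_linear(tcp(c+[0,0,141,0]),feed=150)
robot.move_linear(tcp(hang(r,-140,45,-90)),o,feed=150)
robot.move_linear(tcp(hang(r,-140,45)),feed=120)
robot.move_linear(tcp(hang(r,-140,10)),feed=60); robot.sleep(.3)
f0=np.array(robot.current_force()); print(robot.current_t(),f0.round(1),np.round(robot.current_joint_pos(),2))
for u in np.arange(9,-8,-1.):
    robot.move_linear(tcp(hang(r,-140,u)),feed=20); f=robot.current_force()-f0
    if np.abs(f).max()>2.5: break
robot.sleep(.1); print(u,np.round(robot.current_force()-f0,1),np.round(robot.current_ft_torque(),2),robot.current_t(),robot.current_eef_pos(),tcp(hang(r,-140,u)))
n=[(hang(r,-140,u),CADDY,(255,0,0)),(r,RACK,(0,0,255))]
a,b=robot.grab_frame("top"),robot.grab_frame("scene")
cv2.imwrite("pics/l1.png",np.hstack([draw(a,n,290,130,100,100,4,""),draw(b,n,170,130,100,100,4,"")]))
E
python3 l.py
```

```text
14.725 [ 0.8 -0.3 -2.7] [-0.5   0.15  2.34  2.15  0.55 -0.94]
-1.0 [-2.1  0.3  4. ] [0.06 0.09 0.11] 17.575 [ 614.5835851  -128.33352394  182.64975399] [ 613.8975115  -128.27266529  181.5       ]
```

View pics/l1.png

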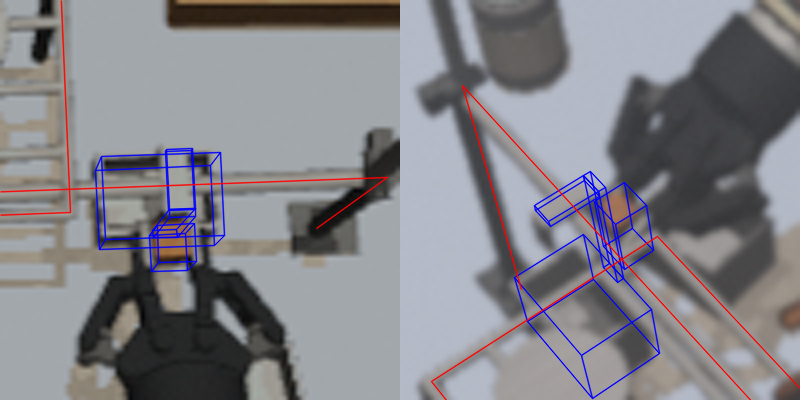

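Contact came at the nominal hang height (TCP z 182.65 against 182.5). In the picture the rail passes under the hook, near (180,187) in the top half, so the hook is on the rail. I'll slide with the hook lifted 3 mm, still captured.

```bash
cat > s.py <<'E'
from H import *
r=np.load("rack.npy"); Y=95.3
robot.move_linear(tcp(hang(r,-140,3)),feed=20); f0=np.array(robot.current_force())
for y in(-80,0,Y):
    robot.move_linear(tcp(hang(r,y,3)),feed=90); print(y,np.round(robot.current_force()-f0,1),robot.current_t())
n=[(hang(r,Y,3),CADDY,(255,0,0)),(np.r_[W(r,[0,Y,270])[0],r[3]],MARK,(0,255,0))]
a,b=robot.grab_frame("top"),robot.grab_frame("scene")
h=cv2.cvtColor(a["img"],cv2.COLOR_BGR2HSV); g=proj(a,W(hang(r,Y,3),[-33,0,120]))[0]; x0,y0=(g-15).astype(int)
mk=cv2.inRange(h,(5,110,60),(20,255,255))[y0+8:y0+30,x0:x0+30]; v,u=np.nonzero(mk); print("grip proj",g.round(1),"seen",u.mean()+x0,v.mean()+y0+8,np.ptp(u),np.ptp(v),len(u))
cv2.imwrite("pics/s1.png",np.hstack([draw(a,n,205,150,66,80,6,""),draw(b,n,230,190,66,80,6,"")]))
E
python3 s.py
```

```text
-80 [ 0.8 -1.1  0.2] 18.8417
0 [ 0.4 -0.6 -0.4] 19.8833
95.3 [ 0.9 -0.7 -0.1] 21.0917
grip proj [240.8 193.6] seen 240.0 193.0 8 8 81
```

View pics/s1.png

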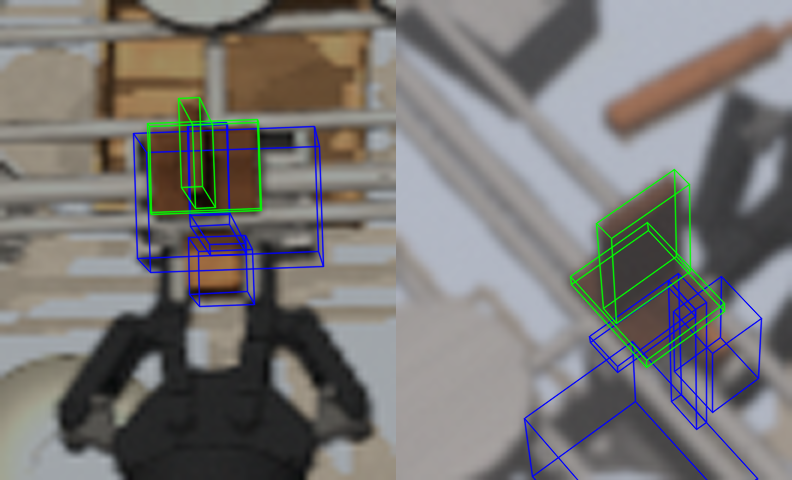

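The marker overlay fits, and the grip shows near (217,268) in the left crop, about 0.8 px left of the prediction. I'll measure the marker base the same way so the camera bias cancels.

Run:
```python
from H import *
r=np.load("rack.npy"); Y=95.3
im=np.mean([robot.grab_frame("top")["img"].astype(float) for _ in range(6)],0); a=robot.grab_frame("top")
sat=im.max(2)-im.min(2)
M=np.r_[W(r,[0,Y,270])[0],r[3]]
def edges(rows,u0,u1):
    p=(sat[rows]).mean(0)[u0:u1]; return p.round().astype(int)
L=proj(a,W(M,[(0,22,6),(0,-22,6)])); G=proj(a,W(hang(r,Y,3),[(-33,12,120),(-33,-12,120)]))
print("base proj edges",L.round(2).tolist()); v=int(round(L[:,1].mean()))
print(218,edges(slice(v+1,v+5),218,262).tolist())
print("grip proj edges",G.round(2).tolist()); v=int(round(G[:,1].mean()))
print(225,edges(slice(v-2,v+3),225,258).tolist())
```

```text
base proj edges [[229.33, 177.55], [247.6, 176.88]]
218 [10, 9, 15, 18, 11, 15, 16, 14, 10, 8, 8, 19, 43, 53, 52, 50, 48, 56, 63, 62, 50, 11, 27, 46, 55, 55, 54, 55, 55, 43, 14, 8, 9, 9, 9, 9, 9, 8, 8, 9, 9, 8, 9, 10]
grip proj edges [[235.99, 193.78], [245.51, 193.43]]
225 [13, 11, 10, 10, 9, 8, 6, 1, 6, 10, 25, 75, 92, 92, 92, 91, 90, 90, 90, 80, 29, 10, 10, 5, 1, 4, 14, 18, 18, 18, 18, 18, 20]
```

Base centre matches the projection (238.5 px), but the grip sits 0.7 px, about 1.8 mm, too far +y. So I'll shift to y=93.5, lower, release and back off.

```bash
cat > rel.py <<'E'
from H import *
r=np.load("rack.npy"); Y=93.5
robot.move_linear(tcp(hang(r,Y,3)),feed=30); f0=np.array(robot.current_force())
for u in np.arange(2,-5,-.5):
    robot.move_linear(tcp(hang(r,Y,u)),feed=20); f=robot.current_force()-f0
    if f[2]>2: break
print(u,f.round(1),robot.current_t())
robot.grip(0.6); robot.sleep(.2); print(np.round(robot.current_force(),1))
robot.move_linear(tcp(hang(r,Y,u),60),feed=80)
robot.move_linear(tcp(hang(r,Y,u),110),feed=150); robot.sleep(.3)
a=robot.grab_frame("top"); b=robot.grab_frame("scene"); robot.sleep(.4)
im=np.mean([robot.grab_frame("top")["img"].astype(float) for _ in range(4)],0); sat=im.max(2)-im.min(2)
G=proj(a,W(hang(r,Y),[(-33,12,120),(-33,-12,120)])); v=int(round(G[:,1].mean()))
print(robot.current_t(),"grip proj",G.round(2).tolist(),225,sat[v-2:v+3].mean(0)[225:258].round().astype(int).tolist())
print("rows",v-10,sat[v-10:v+12,237:243].mean(1).round().astype(int).tolist())
n=[(hang(r,Y),CADDY,(255,0,0))]
cv2.imwrite("pics/r1.png",np.hstack([draw(a,n,205,150,66,80,6,""),draw(b,n,215,180,66,80,6,"")]))
E
python3 rel.py
```

```text
-0.5 [-0.2  0.7  2.9] 23.2917
[ 0.3 -0.1  0.6]
26.2583 grip proj [[236.81, 193.9], [246.31, 193.54]] 225 [12, 10, 9, 7, 7, 5, 5, 5, 5, 5, 5, 57, 87, 92, 92, 91, 91, 90, 90, 89, 71, 16, 9, 6, 7, 7, 7, 7, 7, 8, 8, 8, 8]
rows 184 [35, 30, 8, 8, 7, 31, 58, 64, 88, 91, 91, 91, 91, 88, 50, 28, 25, 24, 22, 23, 15, 10]
```

View pics/r1.png

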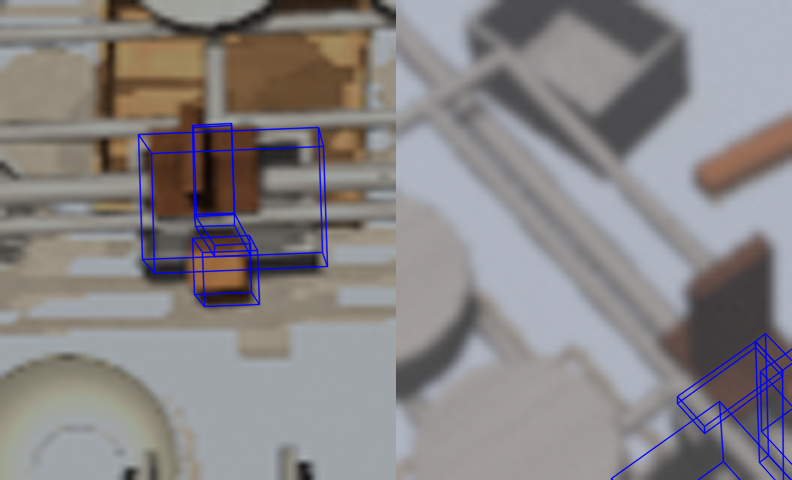

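The gripper is clear and the caddy hangs straight. The grip centre is now 240.55 px against a target of 240.75, which is about 0.5 mm. Next is the keeper.

```bash
cat > k.py <<'E'
from H import *
r=np.load("rack.npy"); o=tool(r[3],-1,0); w=15; P=lambda y,z,x=0:W(r,[x,y,z])[0]
robot.grip(0,30)
robot.goto([430,-250,420],o); print(robot.current_t(),np.round(robot.current_joint_pos(),2))
def pt(t,e=0):
    d=5+w*np.sin(t)-e; rr=100-w*np.cos(t)
    return P(-260+rr*np.cos(t)-d*np.sin(t),253+rr*np.sin(t)+d*np.cos(t))
robot.goto(pt(1.75)+[-60,-40,10],o); robot.move_linear(pt(1.75)+[0,-25,0],feed=200); robot.sleep(.1); f0=np.array(robot.current_force()); print(robot.current_t())
for t in np.linspace(1.7,.0,13):
    robot.move_linear(pt(t),feed=80); f=robot.current_force()-f0; print(round(t,2),f.round(1),end=" ")
    if np.abs(f).max()>25: print("STOP"); break
print(robot.current_t())
for k in range(1,10):
    robot.move_linear(pt(0)-[0,0,k*.7],feed=30); robot.sleep(.05); f=robot.current_force()-f0
    if f[2]>10: break
print(k,f.round(1),robot.current_eef_pos(),robot.current_t())
robot.move_linear(pt(0)+[0,0,60],feed=150); robot.goto(pt(0)+[-160,0,130],o); robot.sleep(.2)
a=robot.grab_frame("top"); b=robot.grab_frame("scene")
n=[(r,box((-6,6),(-260,-120),(248,258)),(255,0,0))]; q=[(hang(r,93.5),CADDY,(255,0,0))]
cv2.imwrite("pics/k1.png",np.vstack([np.hstack([draw(a,n,265,140,130,70,3,""),draw(b,n,165,130,130,70,3,"")]),np.hstack([draw(a,[],175,145,130,120,3,""),draw(b,q,215,200,130,120,3,"")])]))
print(robot.current_t())
E
python3 k.py
```

```text
29.9167 [-0.61 -0.06  1.67  0.    1.53  0.93]
31.2167
1.7 [ 0.6 -0.2 -1. ] 1.56 [-0.7 -1.1 -0.9] 1.42 [ 0.6  0.8 -0.1] 1.27 [ 0.5  0.3 -0.5] 1.13 [0.  0.1 0. ] 0.99 [-0.   0.8  0.5] 0.85 [-0.1 -0.3 -1.6] 0.71 [-0.4 -1.1  0.3] 0.57 [ 0.5 -0.5 -0.7] 0.43 [-0.4  0.5  0.3] 0.28 [-0.2  0.5  0.1] 0.14 [-0.2 -0.  -0.7] 0.0 [ 0.3 -0.2  2.6] 35.6417
4 [-2.   0.6 10.7] [ 631.95156896 -162.83564345  257.80996219] 36.8417
38.4417
```

View pics/k1.png

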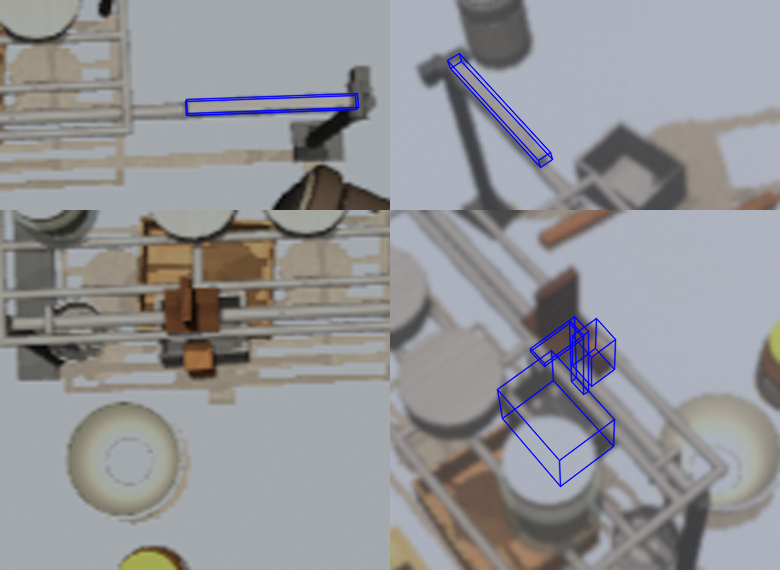

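The keeper lies over the rail inside the drawn outline and stopped firmly at z≈258. The caddy hangs below the fin (grip at about (200,360) in the crop), and the arm is clear.

```bash
python3 -c "
from plant import robot
robot.sleep(.5); print(robot.current_t()); print(robot.job_done())"
```

```text
38.9417
the job is handed in; nothing more can be done
None
```

The job is handed in at 38.9 s: the caddy hangs on the rail about 0.5 mm from the marker fin's plane by my camera measurement, the keeper is pressed down to its stop, and the arm is clear of everything.

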